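# Set the wiper plate out over the dressing block's ledge and hold it with the presser

### The arm

A 6-joint arm with a two-finger parallel gripper is mounted at the origin on a cart in front of the work surface, level with it; the furniture and walls round the work are solid. World frame = base frame: x ahead of the robot, y to its left, z up, the work surface at z = 0. Lengths are in m, angles in rad, forces in N, time in s.
With the tool pointing down it reaches from about 0.4 to 0.825 m from the base axis. Payload 7 kg.
Tool frame: the origin (TCP) lies at the very end of the fingers, on their centre line; the grasp point (between the pads) lies 19 mm behind it (ctrl.pinch_z is the distance from the TCP to the grasp point, in m); z points along the fingers, y is the line along which they close (so a half turn about z gives the same grasp; the last joint's range is limited). The gripper opens to 88 mm and grips with 3 to 60 N. Pads are 19 mm wide; open, the fingers measure 130 mm over their backs; the gripper's body (78 mm by 193 mm) begins 47 mm behind the grasp point.
Start: joints at [1.414, 0.359, 0.012, 0, -1.224, -0.288], TCP at [0.29, 0.609, 0.227] pointing down, gripper open.
Joint ranges: [-3.07, 3.07], [-1.43, 2.12], [-1.02, 1.25], [-3.03, 1.67], [-3.05, -0], [-3.03, 3.03]. Speed limits (rad/s): [2.39, 2.39, 3.01, 3.14, 3.14, 3.14].

### API

Orientations are given as [roll, pitch, yaw] about the fixed x, y, z axes, in that order (R = Rz(yaw) Ry(pitch) Rx(roll)).
In Python, from station import ctrl gives the robot as it stands. The module is installed in compiled form; this text tells all that it offers.
- The arm moves only by the tool servo_tool, never from a script. Its argument "moves" is a list of rows, each a list of 3 entries, a list of its own where there are three numbers: the finger opening in mm, from 0 to 87.6, then the shift along the tool's x, y, z in mm, then the turn, a rotation vector about the tool's x, y, z in degrees. A call has 1 to 8 rows; each row is the pose to reach, as a shift and turn from the pose commanded when the call began, along the tool's axes at that moment; what a row does not reach only later rows make up. A row lasts 1/10 s, in which the tool goes at most 50 mm and 8.59 degrees, less where a joint would pass 70% of its speed; a pose out of reach is approached as far as the arm can. A call with a gripper value outside its range is refused whole. The fingers move at their own pace and stop on an object; "grip_force" is the grip in N (left out, the last holds). Time passes only in rows, so rows that repeat a pose let the fingers close. It gives the time, the measured TCP pose, the force, the opening and the grip force at its end, in the units of the state.
- ctrl.observe(): the state, without advancing time (a new reading comes with each control period).
- ctrl.read_camera(name): name is "scene" or "top" or "wrist"; returns (picture, depth): 400x640x3 uint8, red, green, blue; 400x640 float32, m along the optical axis (not along the pixel's ray), 0 where there is no reading.
- ctrl.camera_model(name): a dict with "fx", "fy", "cx", "cy" (pixels), "rvec" (rotation vector, rad) and "tvec" (3), from world to camera coordinates, as OpenCV has them; the wrist camera has in their place "T_tool_cam" (4x4, takes a point from camera to tool coordinates, whose origin is the TCP and whose axes are the flange's). Camera axes: x right, y down, z forward; pixel columns grow to the right and rows downward; lengths in m; the calibration is good to about 2 mm. A picture is of the moment at which its call begins: read the wrist's pose just before it. camera_model takes no time and is no camera call.
- ctrl.hand_in(): hands the job in; it is judged then, once.
The state is a dict: "clock": time; "joints": joint angles; "joint_vel": joint speeds; "effort": joint torques, N m; "ee_pos": TCP position; "ee_rot": TCP orientation; "contact_force": force on the tool from outside, world axes, zero at the start; "wrist_torque": the same for the moment, N m; "finger_gap": finger opening in m; "grasp_force": force on a finger pad.
Only numpy, scipy, OpenCV 4.12 (cv2) and the standard library are available. Lean on these libraries where they do the work, as an engineer would, in place of code of your own. Each camera call takes 0.05 s, during which the arm holds its last target. There are 200 camera calls.

### The job

The powder wiper's edge is to be dressed. With your fingertips only, and without ever picking it up, gently push the steel wiper plate flat against the aluminium fence and along the ledge of the green block until its whole blue strip, and at most a finger's breadth (15 mm) of the steel, hangs out past the block's left end. Then tip the red-ended presser arm over so that its rubber foot rests on the plate and keeps it there; leave the other things on the table where they are.

Things in the scene. Friction and masses are not known exactly. Their poses are not given: they have to be found in the camera images.
- jig: Dressing block, fixed: green body, dark flat steel ledge on top. Origin under it on the table; x points away from the robot, y along the ledge to the left (may be yawed). Ledge top: z = 45 mm, x -80 to +40, y -140 to +140 mm, open at both ends and in front. Aluminium fence along the whole far side: face at x = +40 mm, 22 mm thick, 17 mm above the ledge.
- ledge_end (a point): Point on the upper edge of the ledge's left end, at (5, 140, 45) mm in the jig's frame; frame turned as the jig's. The plate hangs out past this end, towards the jig's +y.
- plate: Loose wiper plate flat on the ledge: 70 (x) by 140 (y) by 6 mm, 0.3 kg. Origin: centre of its underside. Bright steel with two slots, y -70 to +40 mm; blue strip, y +40 to +70 mm (last 9 mm only 4 mm thick), at its left end. Flat against the fence its origin is at x = +5 mm in the jig's frame, axes parallel. Slides with 1 to 3 N; tips off if its origin passes the ledge's end.
- strip_line (a point): Middle of the line between steel and blue strip, on the underside: (0, 40, 0) mm in the plate's frame.
- presser (a joint): Angle of the hinged presser arm (rad): about 2.05 leaning back over the fence on its stop, as it starts; 1.57 upright; about 0 when its foot rests on a plate; -0.06 with none under it. Pushed past the upright (below about 1.4) it sinks slowly by its own weight in about 2 s; above that it falls back. Tips with under 3 N.
- presser_hinge (a point): Middle of the presser's hinge pin, on the fence at (51, 105, 78) mm in the jig's frame; the pin is parallel to the jig's y. The arm starts there; lowered, it points to the jig's -x.
- presser_tip (a point): Middle of the round red grip (22 mm thick, 28 mm long along the arm) at the arm's free end, 98 mm from the hinge pin. The arm between hinge and grip is a flat bar, 20 mm wide along y and 10 mm thick.
- presser_foot: Black rubber swivel foot (16 mm across) under the arm, 53 mm from the hinge pin, its sole 27 mm below the arm's centre line when lowered. Origin at the foot's ball joint, 8 mm above the sole; it can swivel 0.15 rad.
- steel_cup: Small steel cup, 59 mm across and 42 mm high, origin under its centre; bystander, left of the block.
- acorn_nut_1: Cap nut, 24x27x30 mm, origin under its centre; bystander.
- acorn_nut_2: Smaller cap nut, 19x22x24 mm, origin under its centre; bystander.
- thumb_screw: Brass thumb screw standing on its head, 20x20x29 mm, origin under its centre; bystander.
- screwdriver: Red-handled screwdriver lying behind the block, 191x30x30 mm, origin under its centre; bystander.

How it is judged:
By the outcome, as a careful person would: the job done as asked, in the order asked, and still so for the second after the job is handed in, with the robot touching nothing.
It also fails if it takes over 58 s, if anything falls off the work surface, if the arm or the gripper's body presses on something with over 40 N, if the wrist force passes 120 N, or if a joint passes its speed limit or range.

## Working session

There is one attempt and no reset: what is moved stays moved. The work goes in short steps, Python scripts to look and compute and a tool call to move; the robot and the scene stay as the last step left them, time stands still between calls to the robot, and variables do not carry over. Pictures are saved under pics/ and viewed, at most 10 in all, crops included, and the job is handed in when it is done.

Besides the shell and the picture viewer there is one more tool, called after "Call:" as a command line: name --argument value ..., lists and objects as JSON in quotes. servo_tool: Moves the arm, as the interface text tells. Its arguments: {"type":"object","properties":{"moves":{"type":"array","items":{"type":"array"}},"grip_force":{"type":"number"}},"required":["moves"]}

```bash
mkdir -p pics
cat > h.py <<'E'
import numpy as np, cv2
from station import ctrl
from scipy.spatial.transform import Rotation as R
def cam(n):
    m=ctrl.camera_model(n)
    K=np.array([[m['fx'],0,m['cx']],[0,m['fy'],m['cy']],[0,0,1]])
    if 'rvec' in m:
        Rm=cv2.Rodrigues(np.array(m['rvec'],float))[0]; t=np.array(m['tvec'],float).ravel()
        return K,Rm.T,-Rm.T@t
    o=ctrl.observe(); Rt=R.from_euler('xyz',o['ee_rot']).as_matrix(); T=np.array(m['T_tool_cam'])
    return K,Rt@T[:3,:3],Rt@T[:3,3]+np.array(o['ee_pos'])
def ray(c,uv,z):
    K,A,o=c; uv=np.atleast_2d(np.array(uv,float))
    d=(A@np.linalg.inv(K)@np.c_[uv,np.ones(len(uv))].T).T
    return o+d*((z-o[2])/d[:,2])[:,None]
def cloud(c,dep):
    K,A,o=c; v,u=np.mgrid[:dep.shape[0],:dep.shape[1]]
    p=np.stack([(u-K[0,2])/K[0,0]*dep,(v-K[1,2])/K[1,1]*dep,dep],-1)
    return p@A.T+o
def proj(c,P):
    K,A,o=c; q=(np.atleast_2d(P)-o)@A@K.T
    return q[:,:2]/q[:,2:]
E
python3 - <<'E'
from h import *
print(ctrl.observe())
for n in ('top','scene'):
    c=cam(n); p,d=ctrl.read_camera(n); np.savez(n+'0.npz',p=p,d=d); cv2.imwrite(f'pics/{n}0.png',p[:,:,::-1]); print(n,c[2],c[1][:,2],c[0][0,0])
E
```

```text
{'clock': 0.0, 'joints': array([ 1.41409604e+00,  3.59374936e-01,  1.10656347e-02, -3.32999344e-04,
       -1.22408081e+00, -2.88091365e-01]), 'joint_vel': array([-7.23314953e-04, -7.61140477e-05,  2.19335080e-03, -5.89196527e-04,
       -5.24922229e-04,  1.20106182e-03]), 'effort': array([-8.31979196e-05, -5.82719564e+01,  2.93053901e+01,  6.99709877e+00,
        7.01659505e-03, -1.52853718e-04]), 'ee_pos': array([0.29025896, 0.60887566, 0.22563644]), 'ee_rot': array([ 3.13997560e+00, -1.52732337e-04, -4.44904931e-01]), 'contact_force': array([0.57552165, 0.49505003, 0.49022144]), 'wrist_torque': array([0.02630845, 0.02179271, 0.02206215]), 'grasp_force': 0.0, 'finger_gap': 0.08787348265288687}
top [0.37244051 0.15274044 1.04369715] [ 0.1775237  -0.00828638 -0.98408164] 423.6346927394604
scene [-0.00949644 -0.31824246  0.55604819] [ 0.65081061  0.5403294  -0.53337575] 370.0600791987359
```

View pics/top0.png

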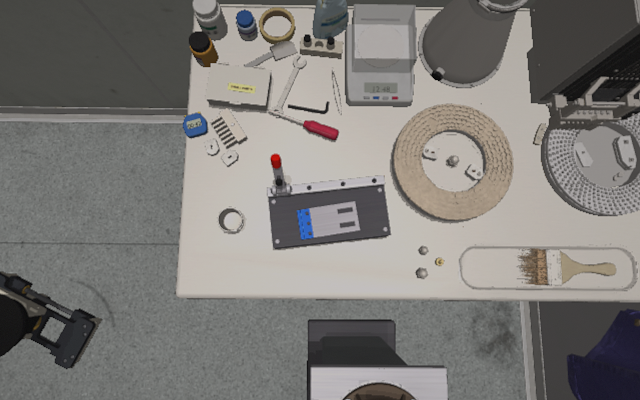

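View pics/scene0.png

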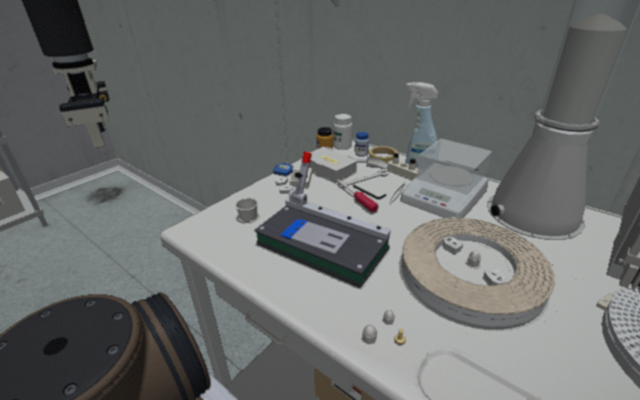

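The top view shows the block at about (270–390, 180–248), with the plate on it. The blue strip is at (305, 222), the steel at (335, 218), the red grip at (276, 160) and the cup at (231, 220). The gripper is at (75, 340), off the table to the left. Next I measure the block and the plate.

Run:
```python
from h import *
z=np.load('top0.npz'); c=cam('top'); p,d=z['p'],z['d']
hsv=cv2.cvtColor(p,cv2.COLOR_RGB2HSV)
roi=np.zeros(d.shape,bool); roi[175:255,262:395]=1
P=cloud(c,d)
def rect(m,zz,name):
    m=cv2.morphologyEx((m&roi).astype(np.uint8),cv2.MORPH_OPEN,np.ones((2,2)))
    ct=max(cv2.findContours(m,0,1)[0],key=cv2.contourArea)
    w=ray(c,ct[:,0,:],zz)[:,:2]
    r=cv2.minAreaRect((w*1000).astype(np.float32)); print(name,r, cv2.boxPoints(r).round(1).tolist())
    return m
V=hsv[:,:,2]; S=hsv[:,:,1]; H=hsv[:,:,0]
blue=(H>95)&(H<130)&(S>120)
rect(blue,.051,'blue')
steel=(V>120)&(S<60); steel2=steel.copy(); steel2[:200]=0; steel2[:,:290]=0; steel2[:,375:]=0; steel2[:200]=0
rect(steel2,.051,'steel')
rect(steel2|(blue),.051,'plate')
dark=(V<110)|blue|steel2; rect(dark,.045,'ledge')
# red
red=((H<8)|(H>172))&(S>150)&(V>120)
for y0,y1,x0,x1,n in((145,180,265,290,'tip'),(115,145,295,345,'drv')):
    m=np.zeros_like(red); m[y0:y1,x0:x1]=red[y0:y1,x0:x1]; q=P[m]; print(n,m.sum(),np.median(q,0),q.min(0),q.max(0))
for uv in ((330,238),(285,230),(370,205),(305,222),(335,232),(330,184)): print(uv,P[uv[1],uv[0]])
s=np.load('scene0.npz'); cs=cam('scene'); hs=cv2.cvtColor(s['p'],cv2.COLOR_RGB2HSV); Ps=cloud(cs,s['d'])
m=((hs[...,0]<8)|(hs[...,0]>172))&(hs[...,1]>150)&(hs[...,2]>120); m[:140]=0;m[175:]=0;m[:,:295]=0;m[:,320:]=0
print('tip scene',m.sum(),np.median(Ps[m],0))
big=cv2.resize(p[135:265,170:400],None,fx=3.4,fy=3.4,interpolation=cv2.INTER_CUBIC); cv2.imwrite('pics/topcrop.png',big[:,:,::-1])
# cup
q=P[200:240,212:250].reshape(-1,3); q=q[(q[:,2]>.03)&(q[:,2]<.06)]; print('cup',q.min(0),q.max(0))
```

```text
blue ((475.6244812011719, 175.84144592285156), (70.96348571777344, 29.289554595947266), 9.341355323791504) [[438.20001220703125, 184.5], [443.0, 155.60000610351562], [513.0, 167.1999969482422], [508.29998779296875, 196.10000610351562]]
steel ((487.4749450683594, 105.90765380859375), (70.15419006347656, 109.32198333740234), 9.494075775146484) [[443.8999938964844, 154.0], [461.8999938964844, 46.20000076293945], [531.0999755859375, 57.79999923706055], [513.0999755859375, 165.60000610351562]]
plate ((484.751220703125, 121.11599731445312), (70.95341491699219, 140.22056579589844), 9.494075775146484) [[438.20001220703125, 184.39999389648438], [461.29998779296875, 46.099998474121094], [531.2999877929688, 57.79999923706055], [508.20001220703125, 196.10000610351562]]
ledge ((499.6773681640625, 118.91802978515625), (188.5379638671875, 284.8411865234375), 0.46382853388786316) [[404.29998779296875, 260.6000061035156], [406.6000061035156, -24.299999237060547], [595.0999755859375, -22.700000762939453], [592.7999877929688, 262.1000061035156]]
tip 88 [0.59932549 0.23877436 0.17653234] [0.58650429 0.23045071 0.15784021] [0.61235139 0.24773528 0.18201408]
drv 260 [0.72038899 0.14087782 0.0262388 ] [0.37244051 0.10068496 0.01640653] [0.740768   0.18396286 1.04369715]
(330, 238) [0.44490374 0.11809618 0.04602685]
(285, 230) [0.46267373 0.22403099 0.04719752]
(370, 205) [0.52422038 0.02290669 0.04546601]
(305, 222) [0.48163236 0.17720516 0.05024603]
(335, 232) [0.45874453 0.10654957 0.04999811]
(330, 184) [0.57139409 0.11900168 0.06020002]
tip scene 64 [0.59313244 0.23140993 0.16863079]
cup [0.45974859 0.32754813 0.03005044] [0.51731044 0.38433897 0.04453758]
```

View pics/topcrop.png

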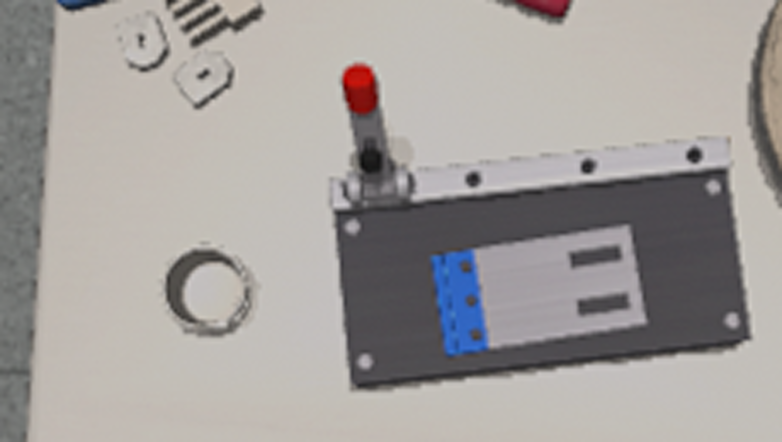

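The close crop shows the ledge's near edge running from (352, 388) to (748, 340). The fence face runs from (335, 210) to (730, 172), and the plate is yawed a few degrees more than the block. Next I fit the block's frame.

```bash
cat > fit.py <<'E'
from h import *
def sub(cnt,w): return cnt
def run(tag=None):
    c=cam('top')
    if tag: z=np.load(tag); p=z['p']
    else: p,_=ctrl.read_camera('top'); np.savez('last.npz',p=p,d=_)
    g=cv2.cvtColor(p,cv2.COLOR_RGB2GRAY).astype(float)
    def edge(cols,r0,r1,sgn,axis=0):
        pts=[]
        for k in cols:
            line=g[r0:r1,k] if axis==0 else g[k,r0:r1]
            dd=np.gradient(line)*sgn; i=int(np.argmax(dd))
            if 0<i<len(dd)-1:
                a,b,e=dd[i-1:i+2]; o=0.5*(a-e)/(a-2*b+e+1e-9)
                pts.append((k,r0+i+o) if axis==0 else (r0+i+o,k))
        return np.array(pts)
    def line(pts,z):
        w=ray(c,pts,z)[:,:2]
        for _ in range(4):
            vx,vy,x,y=cv2.fitLine((w*1000).astype(np.float32),cv2.DIST_HUBER,0,.01,.01).ravel()
            r=(w*1000-[x,y])@[-vy,vx]; w=w[abs(r)<max(1.2,1.5*abs(r).mean())]
        if abs(vy)>abs(vx):
            if vy<0: vx,vy=-vx,-vy
        elif vx<0: vx,vy=-vx,-vy
        return np.array([x,y]),np.array([vx,vy]),abs(r).mean(),len(w)
    return p,c,g,edge,line
E
python3 - <<'E'
from fit import *
p,c,g,edge,line=run('top0.npz')
# front ledge edge (dark above -> bright table below, but green side too)
deg=lambda v:np.degrees(np.arctan2(-v[0],v[1]))
F=line(edge(range(300,350),180,200,1*-1),.062); print('fence bright->dark',F,deg(F[1]))
N=line(edge(range(280,385),236,254,1),.045); print('front dark->table',N,deg(N[1]))
L=line(edge(range(203,240),262,280,-1,1),.045); print('left',L,np.degrees(np.arctan2(L[1][1],L[1][0])))
Rr=line(edge(range(192,228),380,396,1,1),.045); print('right',Rr,np.degrees(np.arctan2(Rr[1][1],Rr[1][0])))
P=cloud(c,np.load('top0.npz')['d'])
for k in (310,340,360): print([ (r,*(P[r,k]*1000).round(0)) for r in range(176,196)][::2])
for k in (310,350): print([ (r,*(P[r,k]*1000).round(0)) for r in range(236,252)][::2])
E
```

```text
fence bright->dark (array([556.30347, 131.20767], dtype=float32), array([-0.11911056,  0.992881  ], dtype=float32), np.float64(0.2632189828397758), 49) 6.8407726
front dark->table (array([432.85718, 117.80451], dtype=float32), array([-0.12222357,  0.99250257], dtype=float32), np.float64(0.36666014833667504), 100) 7.0204487
left (array([478.48242, 259.41803], dtype=float32), array([0.99274075, 0.12027364], dtype=float32), np.float64(0.20407294102102086), 37) 6.907895
right (array([515.84686, -17.20433], dtype=float32), array([0.9928499, 0.1193694], dtype=float32), np.float64(0.2905054600086949), 36) 6.8557096
[(176, np.float64(604.0), np.float64(167.0), np.float64(-2.0)), (178, np.float64(598.0), np.float64(167.0), np.float64(1.0)), (180, np.float64(593.0), np.float64(167.0), np.float64(-0.0)), (182, np.float64(588.0), np.float64(167.0), np.float64(-1.0)), (184, np.float64(571.0), np.float64(166.0), np.float64(61.0)), (186, np.float64(565.0), np.float64(166.0), np.float64(65.0)), (188, np.float64(560.0), np.float64(166.0), np.float64(64.0)), (190, np.float64(556.0), np.float64(166.0),
[... 1684 characters left out ...]
np.float64(10.0)), (246, np.float64(428.0), np.float64(165.0), np.float64(-0.0)), (248, np.float64(423.0), np.float64(165.0), np.float64(-1.0)), (250, np.float64(419.0), np.float64(165.0), np.float64(-1.0))]
[(236, np.float64(450.0), np.float64(71.0), np.float64(46.0)), (238, np.float64(445.0), np.float64(71.0), np.float64(44.0)), (240, np.float64(444.0), np.float64(67.0), np.float64(1.0)), (242, np.float64(439.0), np.float64(67.0), np.float64(-1.0)), (244, np.float64(434.0), np.float64(67.0), np.float64(-1.0)), (246, np.float64(429.0), np.float64(67.0), np.float64(0.0)), (248, np.float64(424.0), np.float64(67.0), np.float64(0.0)), (250, np.float64(419.0), np.float64(68.0), np.float64(1.0))]
```

```bash
cat > go.py <<'E'
import sys
from h import *
YAW=0.1204; O=np.array([.5164,.1234,0]); J=R.from_euler('z',YAW).as_matrix()
def tojig(p): return ((np.asarray(p)-O)@J)*1000
if __name__=='__main__':
    o=ctrl.observe(); Rt=R.from_euler('xyz',o['ee_rot']); p=np.array(o['ee_pos'])
    print('t',round(o['clock'],2),'jig',tojig(p).round(1),'relyaw',np.degrees(o['ee_rot'][2]-YAW).round(2),'F jig',(np.array(o['contact_force'])@J).round(2),'joints',np.round(o['joints'],2),'gap',round(o['finger_gap']*1000,1))
    a=list(map(float,sys.argv[1:]))
    for i in range(0,len(a),4):
        t=O+J@(np.array(a[i:i+3])/1000)
        Rg=R.from_euler('xyz',[np.pi,0,YAW+np.radians(a[i+3])])
        print(a[i:i+4],'shift',(Rt.inv().apply(t-p)*1000).round(1),'turn',np.degrees((Rt.inv()*Rg).as_rotvec()).round(2))
E
python3 go.py -88 1.5 130 0 -88 1.5 47 0
```

```text
t 0.1 jig [-166.2  509.2  225.7] relyaw -32.39 F jig [-0.77  1.2   0.2 ] joints [ 1.41  0.36  0.01 -0.   -1.22 -0.29] gap 87.9
[-88.0, 1.5, 130.0, 0.0] shift [337.9 386.7  96.3] turn [ 8.000e-02  2.000e-02 -3.239e+01]
[-88.0, 1.5, 47.0, 0.0] shift [337.9 386.5 179.3] turn [ 8.000e-02  2.000e-02 -3.239e+01]
```

Call:
servo_tool --moves '[[87, [40, 50, 20], [0, 0, -4]], [87, [85, 95, 35], [0, 0, -8]], [87, [130, 145, 50], [0, 0, -13]], [87, [175, 200, 60], [0, 0, -18]], [87, [225, 255, 75], [0, 0, -23]], [87, [275, 310, 85], [0, 0, -28]], [87, [315, 360, 93], [0, 0, -32.4]], [87, [338, 386.7, 96.3], [0, 0, -32.4]]]'

```text
clock: 0.9
ee_pos: [0.3969, 0.2306, 0.147]
ee_rot: [3.142, 0.0, 0.124]
contact_force: [0.2, -0.3, 0.1]
finger_gap: 0.0871
grasp_force: 0.0
```

```bash
python3 go.py -88 1.5 100 0 -88 1.5 48 0
```

```text
t 0.9 jig [-105.7  120.8  147. ] relyaw 0.2 F jig [ 0.19 -0.28  0.06] joints [ 0.96  0.07 -0.56 -0.   -0.94  0.74] gap 87.1
[-88.0, 1.5, 100.0, 0.0] shift [ 17.3 119.3  47. ] turn [0.   0.01 0.2 ]
[-88.0, 1.5, 48.0, 0.0] shift [ 17.3 119.3  99. ] turn [0.   0.01 0.2 ]
```

Call:
servo_tool --moves '[[87, [8, 50, 20], [0, 0, 0]], [87, [17, 95, 40], [0, 0, 0]], [87, [17, 119, 47], [0, 0, 0]], [87, [17, 119, 47], [0, 0, 0]], [87, [17, 119, 47], [0, 0, 0]]]'

```text
clock: 1.4
ee_pos: [0.4283, 0.1159, 0.1002]
ee_rot: [3.141, 0.0, 0.119]
contact_force: [-0.7, 0.2, 0.5]
finger_gap: 0.0872
grasp_force: 0.0
```

```bash
python3 go.py -88 1.5 48 0
python3 - <<'E'
from h import *
p,d=ctrl.read_camera('wrist'); cv2.imwrite('pics/w1.png',p[:,:,::-1])
E
```

```text
t 1.4 jig [-88.4   3.1 100.2] relyaw -0.09 F jig [-0.69  0.27  0.49] joints [ 0.71  0.11 -0.65  0.   -0.81  0.98] gap 87.2
[-88.0, 1.5, 48.0, 0.0] shift [ 0.4  1.6 52.2] turn [ 0.02  0.03 -0.09]
```

View pics/w1.png

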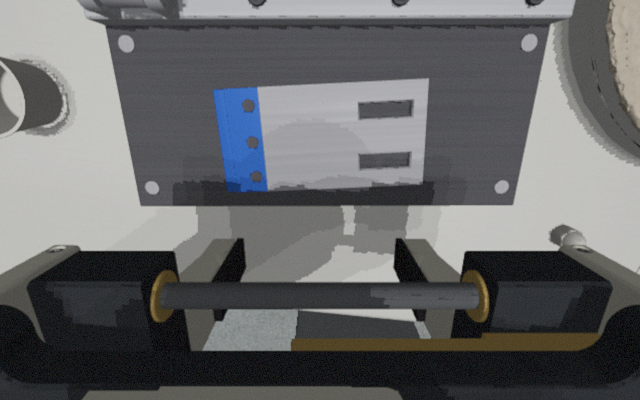

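The wrist view shows the plate at (215–428, 80–192), square in front of the two fingertips, which are at (225, 270) and (415, 270). The ledge's near edge is at row 205. I'll lower the fingers in front of the plate.

Call:
servo_tool --moves '[[87, [0.4, 1.6, 25], [0, 0, 0]], [87, [0.4, 1.6, 46], [0, 0, 0]], [87, [0.4, 1.6, 52], [0, 0, 0]], [87, [0.4, 1.6, 52], [0, 0, 0]], [87, [0.4, 1.6, 52], [0, 0, 0]]]'

```text
clock: 1.95
ee_pos: [0.4293, 0.1159, 0.0491]
ee_rot: [-3.141, -0.001, 0.122]
contact_force: [0.4, -0.4, 0.3]
finger_gap: 0.0869
grasp_force: 0.0
```

```bash
python3 go.py -70 1.5 48 0
```

```text
t 1.95 jig [-87.3   3.1  49.1] relyaw 0.09 F jig [ 0.33 -0.43  0.31] joints [ 0.71  0.19 -0.71  0.   -0.67  0.98] gap 86.9
[-70.0, 1.5, 48.0, 0.0] shift [17.3  1.6  1.1] turn [-0.02 -0.05  0.09]
```

Call:
servo_tool --moves '[[87, [3, 1, 1.2], [0, 0, 0]], [87, [7, 1, 1.2], [0, 0, 0]], [87, [11, 1, 1.2], [0, 0, 0]], [87, [15, 1, 1.2], [0, 0, 0]], [87, [19, 1, 1.2], [0, 0, 0]], [87, [23, 1, 1.2], [0, 0, 0]], [87, [26, 1, 1.2], [0, 0, 0]]]'

```text
clock: 2.65
ee_pos: [0.454, 0.1165, 0.0471]
ee_rot: [3.141, 0.002, 0.12]
contact_force: [-7.7, -0.4, 8.9]
finger_gap: 0.0871
grasp_force: 4.6
```

```bash
python3 go.py -43 1.5 48 0
python3 - <<'E'
from h import *
p,d=ctrl.read_camera('wrist'); cv2.imwrite('pics/w2.png',p[:,:,::-1])
E
```

```text
t 2.65 jig [-62.7   0.6  47.1] relyaw -0.01 F jig [-7.68  0.5   8.94] joints [ 0.67  0.23 -0.66 -0.   -0.69  1.02] gap 87.1
[-43.0, 1.5, 48.0, 0.0] shift [19.7 -0.9 -0.9] turn [ 0.05  0.12 -0.01]
```

View pics/w2.png

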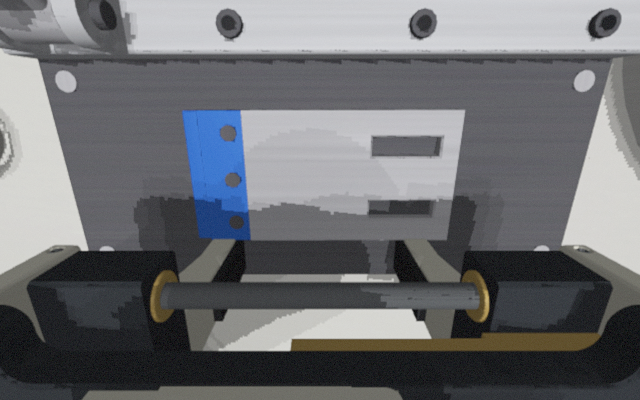

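The wrist view shows the plate now parallel to the fence, at (185–465, 110–240), with fingertips on its near edge. The upward 9 N means the tips are rubbing the ledge, so I'll raise them 1 mm and keep pushing.

Call:
servo_tool --moves '[[87, [0, 0, -1.2], [0, 0, 0]], [87, [3, 0, -1.2], [0, 0, 0]], [87, [6, 0, -1.2], [0, 0, 0]], [87, [9, 0, -1.2], [0, 0, 0]], [87, [12, 0, -1.2], [0, 0, 0]]]'

```text
clock: 3.2
ee_pos: [0.467, 0.1186, 0.0483]
ee_rot: [3.142, 0.0, 0.121]
contact_force: [-1.8, 0.2, -1.2]
finger_gap: 0.0872
grasp_force: 0.6
```

```bash
python3 go.py -41 1.5 48 0
```

```text
t 3.2 jig [-49.6   1.2  48.3] relyaw 0.01 F jig [-1.79  0.44 -1.22] joints [ 0.66  0.24 -0.63  0.   -0.69  1.03] gap 87.2
[-41.0, 1.5, 48.0, 0.0] shift [ 8.6 -0.3  0.3] turn [0.01 0.01 0.01]
```

Force is gentle now (2 N). I'll creep on until the force rises at the fence.

Call:
servo_tool --moves '[[87, [2, 0, 0], [0, 0, 0]], [87, [4, 0, 0], [0, 0, 0]], [87, [6, 0, 0], [0, 0, 0]], [87, [7, 0, 0], [0, 0, 0]], [87, [8, 0, 0], [0, 0, 0]]]'

```text
clock: 3.7
ee_pos: [0.4746, 0.1195, 0.0484]
ee_rot: [3.142, 0.0, 0.121]
contact_force: [-2.1, 0.1, 0.9]
finger_gap: 0.0869
grasp_force: 0.9
```

Call:
servo_tool --moves '[[87, [0.7, 0, 0], [0, 0, 0]], [87, [1.4, 0, 0], [0, 0, 0]]]'

```text
clock: 3.9
ee_pos: [0.476, 0.1197, 0.0484]
ee_rot: [3.142, 0.0, 0.121]
contact_force: [-2.3, -0.8, 0.1]
finger_gap: 0.0867
grasp_force: 0.8
```

Call:
servo_tool --moves '[[87, [0.8, 0, 0], [0, 0, 0]], [87, [1.6, 0, 0], [0, 0, 0]]]'

```text
clock: 4.1
ee_pos: [0.4776, 0.12, 0.0484]
ee_rot: [-3.142, -0.0, 0.121]
contact_force: [-2.4, -0.2, 0.8]
finger_gap: 0.0872
grasp_force: 1.2
```

Call:
servo_tool --moves '[[87, [0.7, 0, 0], [0, 0, 0]], [87, [1.4, 0, 0], [0, 0, 0]]]'

```text
clock: 4.3
ee_pos: [0.4779, 0.1198, 0.0481]
ee_rot: [3.141, 0.002, 0.12]
contact_force: [-8.0, 2.1, 4.0]
finger_gap: 0.0871
grasp_force: 4.8
```

Contact with the fence. I'll back off, rise, and swing round to the plate's right end.

Call:
servo_tool --moves '[[87, [-8, 0, 0], [0, 0, 0]], [87, [-14, 0, 0], [0, 0, 0]], [87, [-14, 0, -30], [0, 0, 0]], [70, [-14, 10, -65], [0, 0, 8]], [50, [-8, 40, -75], [0, 0, 16]], [30, [5, 65, -75], [0, 0, 24]], [12, [20, 80, -75], [0, 0, 32]], [12, [40, 90, -75], [0, 0, 40]]]'

```text
clock: 5.1
ee_pos: [0.5299, 0.0346, 0.1241]
ee_rot: [-3.14, -0.001, -0.584]
contact_force: [0.3, 0.7, 0.5]
finger_gap: 0.0524
grasp_force: 0.0
```

```bash
python3 go.py 3 -92 120 -90
python3 - <<'E'
from fit import *
from go import tojig
p,c,g,edge,line=run()
hsv=cv2.cvtColor(p,cv2.COLOR_RGB2HSV); m=((hsv[...,0]>95)&(hsv[...,0]<130)&(hsv[...,1]>120)).astype(np.uint8)
m[:175]=0;m[255:]=0;m[:,:255]=0;m[:,395:]=0
print(m.sum())
if m.sum()>50:
    ct=max(cv2.findContours(m,0,1)[0],key=cv2.contourArea); w=ray(c,ct[:,0,:],.051); q=tojig(w)
    print(cv2.minAreaRect(q[:,:2].astype(np.float32)),q.min(0),q.max(0))
E
```

```text
t 5.1 jig [  2.7 -89.8 124.1] relyaw -40.35 F jig [0.42 0.62 0.45] joints [ 0.43  0.22 -0.45  0.   -0.91  0.55] gap 52.4
[3.0, -92.0, 120.0, -90.0] shift [1.7 1.5 4.1] turn [-1.100e-01 -2.000e-02  4.965e+01]
0
```

Call:
servo_tool --moves '[[12, [2, 2, 0], [0, 0, 8.5]], [12, [2, 2, 0], [0, 0, 17]], [12, [2, 2, 0], [0, 0, 25]], [12, [2, 2, 0], [0, 0, 33.5]], [12, [2, 2, 0], [0, 0, 42]], [12, [2, 2, 0], [0, 0, 49.6]], [12, [2, 2, 0], [0, 0, 49.6]], [12, [2, 2, 0], [0, 0, 49.6]]]'

```text
clock: 5.95
ee_pos: [0.5301, 0.033, 0.1235]
ee_rot: [-3.141, 0.0, -1.439]
contact_force: [-0.5, 0.1, -0.1]
finger_gap: 0.0122
grasp_force: 0.0
```

```bash
python3 go.py 3 -92 48.5 -90
python3 - <<'E'
from fit import *
from go import tojig
c=cam('wrist');p,d=ctrl.read_camera('wrist'); cv2.imwrite('pics/w3.png',p[:,:,::-1])
P=tojig(cloud(c,d)); hsv=cv2.cvtColor(p,cv2.COLOR_RGB2HSV); m=((hsv[...,0]>95)&(hsv[...,0]<130)&(hsv[...,1]>120)).astype(np.uint8)
ct=max(cv2.findContours(m,0,1)[0],key=cv2.contourArea); q=tojig(ray(c,ct[:,0,:],.051)); print('blue',cv2.minAreaRect(q[:,:2].astype(np.float32)),q.min(0),q.max(0))
E
```

```text
t 5.95 jig [  2.7 -91.4 123.5] relyaw -89.32 F jig [-0.51  0.17 -0.06] joints [ 0.43  0.22 -0.45  0.   -0.91 -0.3 ] gap 12.2
[3.0, -92.0, 48.5, -90.0] shift [ 0.6 -0.2 75. ] turn [-0.04  0.    0.68]
blue ((-201.86387634277344, 86.7469482421875), (2.9898250102996826, 3.488969326019287), 60.807044982910156) [-204.10237339   85.00874099   51.        ] [-200.09916262   87.63049202   51.        ]
```

View pics/w3.png

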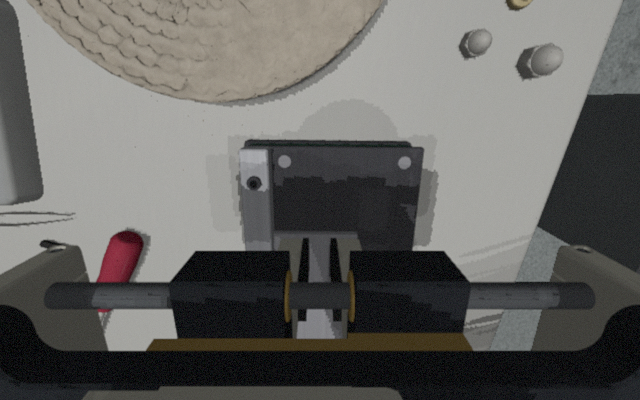

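The camera now looks past the right end of the block. The ledge's right end is at row 145, and steel is just visible between the fingers at (315, 325). I'll check where the plate's end is.

Run:
```python
from h import *
from go import tojig
c=cam('wrist');p,d=ctrl.read_camera('wrist'); P=tojig(cloud(c,d)); g=cv2.cvtColor(p,6)
for r in range(250,338,6): print(r,P[r,318].round(0),g[r,318],tojig(ray(c,(318,r),.051))[0].round(1))
print(tojig(ray(c,[(330,147),(400,147)],.045)))
```

```text
250 [  3. -55.  53.] 76 [  3.5 -54.   51. ]
256 [  3. -49.  53.] 77 [  3.4 -48.3  51. ]
262 [  3. -44.  54.] 81 [  3.4 -42.5  51. ]
268 [  3. -38.  53.] 94 [  3.3 -36.6  51. ]
274 [  3. -32.  53.] 90 [  3.3 -30.6  51. ]
280 [  3. -25.  53.] 97 [  3.2 -24.5  51. ]
286 [   3. -123.  205.] 32 [  3.1 -18.3  51. ]
292 [   4. -175.  283.] 41 [  3.1 -12.1  51. ]
298 [   3. -121.  209.] 40 [ 3.  -5.7 51. ]
304 [   3. -119.  209.] 47 [ 3.   0.7 51. ]
310 [ 3.  6. 52.] 132 [ 2.9  7.2 51. ]
316 [ 3. 12. 53.] 128 [ 2.9 13.9 51. ]
322 [ 3. 20. 52.] 131 [ 2.8 20.6 51. ]
328 [ 3. 26. 53.] 131 [ 2.7 27.4 51. ]
334 [ 3. 33. 53.] 131 [ 2.7 34.3 51. ]
[[  -5.17802769 -141.03585405   45.        ]
 [ -60.18551916 -141.5927107    45.        ]]
```

Run:
```python
from h import *
from go import tojig
c=cam('wrist');p,d=ctrl.read_camera('wrist'); P=tojig(cloud(c,d)); g=cv2.cvtColor(p,6)
for r in range(200,256,3): print(r,P[r,318].round(0),g[r,318],g[r,278],g[r,375],tojig(ray(c,(318,r),.051))[0].round(1))
```

```text
200 [  4. -98.  47.] 36 39 36 [  3.9 -99.1  51. ]
203 [  4. -95.  47.] 36 33 41 [  3.8 -96.5  51. ]
206 [  4. -92.  46.] 33 40 46 [  3.8 -94.   51. ]
209 [  4. -90.  46.] 39 40 41 [  3.8 -91.4  51. ]
212 [  4. -87.  47.] 39 26 43 [  3.8 -88.8  51. ]
215 [  4. -85.  47.] 38 36 36 [  3.7 -86.1  51. ]
218 [  4. -82.  47.] 28 30 37 [  3.7 -83.5  51. ]
221 [  4. -79.  47.] 30 35 35 [  3.7 -80.8  51. ]
224 [  4. -76.  46.] 35 36 40 [  3.7 -78.1  51. ]
227 [  4. -74.  47.] 34 35 44 [  3.7 -75.4  51. ]
230 [  4. -71.  47.] 41 41 37 [  3.6 -72.7  51. ]
233 [  4. -70.  51.] 60 63 34 [  3.6 -70.   51. ]
236 [  4. -68.  53.] 81 86 44 [  3.6 -67.2  51. ]
239 [  4. -65.  52.] 80 94 36 [  3.6 -64.4  51. ]
242 [  4. -62.  52.] 78 94 36 [  3.6 -61.6  51. ]
245 [  4. -60.  53.] 82 92 33 [  3.5 -58.8  51. ]
248 [  4. -57.  52.] 79 81 41 [  3.5 -56.   51. ]
251 [  3. -54.  53.] 79 23 19 [  3.5 -53.1  51. ]
254 [  3. -52.  53.] 79 12 21 [  3.5 -50.3  51. ]
```

Call:
servo_tool --moves '[[12, [1, 0, 25], [0, 0, 0.6]], [12, [1, 0, 50], [0, 0, 0.6]], [12, [1, 0, 70], [0, 0, 0.6]], [12, [1, 0, 75], [0, 0, 0.6]], [12, [1, 0, 75], [0, 0, 0.6]], [12, [1, 0, 75], [0, 0, 0.6]]]'

```text
clock: 6.7
ee_pos: [0.5309, 0.032, 0.0492]
ee_rot: [-3.14, 0.0, -1.453]
contact_force: [-0.5, -0.2, -0.4]
finger_gap: 0.0123
grasp_force: 0.0
```

```bash
python3 go.py 3 -50 48.2 -90
```

```text
t 6.7 jig [  3.5 -92.4  49.2] relyaw -90.13 F jig [-0.52 -0.18 -0.44] joints [ 0.43  0.31 -0.52  0.   -0.73 -0.31] gap 12.3
[3.0, -50.0, 48.2, -90.0] shift [-42.4   0.6   1. ] turn [-0.07  0.   -0.13]
```

Call:
servo_tool --moves '[[12, [-4, 0, 0.7], [0, 0, 0]], [12, [-9, 0, 0.7], [0, 0, 0]], [12, [-13, 0, 0.7], [0, 0, 0]], [12, [-17, 0, 0.7], [0, 0, 0]], [12, [-21, 0, 0.7], [0, 0, 0]], [12, [-25, 0, 0.7], [0, 0, 0]], [12, [-29, 0, 0.7], [0, 0, 0]], [12, [-33, 0, 0.7], [0, 0, 0]]]'

```text
clock: 7.5
ee_pos: [0.5265, 0.0646, 0.048]
ee_rot: [-3.141, -0.001, -1.453]
contact_force: [0.0, -5.1, 5.5]
finger_gap: 0.0122
grasp_force: 3.3
```

Call:
servo_tool --moves '[[12, [-4, 0, 0], [0, 0, 0]], [12, [-8, 0, 0], [0, 0, 0]], [12, [-12, 0, 0], [0, 0, 0]], [12, [-16, 0, 0], [0, 0, 0]], [12, [-20, 0, 0], [0, 0, 0]], [12, [-20, 0, 0], [0, 0, 0]]]'

```text
clock: 8.1
ee_pos: [0.5241, 0.0848, 0.0479]
ee_rot: [-3.141, -0.0, -1.453]
contact_force: [-0.4, -3.2, 4.6]
finger_gap: 0.0123
grasp_force: 2.2
```

```bash
python3 go.py 3 -10 48.2 -90
python3 - <<'E'
from fit import *
from go import tojig
p,c,g,edge,line=run()
hsv=cv2.cvtColor(p,cv2.COLOR_RGB2HSV); m=((hsv[...,0]>95)&(hsv[...,0]<130)&(hsv[...,1]>120)).astype(np.uint8)
m[:175]=0;m[255:]=0;m[:,:255]=0;m[:,395:]=0
print(m.sum())
if m.sum()>50:
    ct=max(cv2.findContours(m,0,1)[0],key=cv2.contourArea); q=tojig(ray(c,ct[:,0,:],.051))
    print(cv2.minAreaRect(q[:,:2].astype(np.float32)),q.min(0),q.max(0))
cv2.imwrite('pics/t2.png',cv2.resize(p[135:265,170:400],None,fx=3.4,fy=3.4)[:,:,::-1])
E
```

```text
t 8.1 jig [  3.  -39.3  47.9] relyaw -90.16 F jig [-0.83 -3.17  4.56] joints [ 0.53  0.31 -0.53  0.   -0.73 -0.41] gap 12.3
[3.0, -10.0, 48.2, -90.0] shift [-29.3   0.1  -0.3] turn [-0.01 -0.01 -0.16]
0
```

View pics/t2.png

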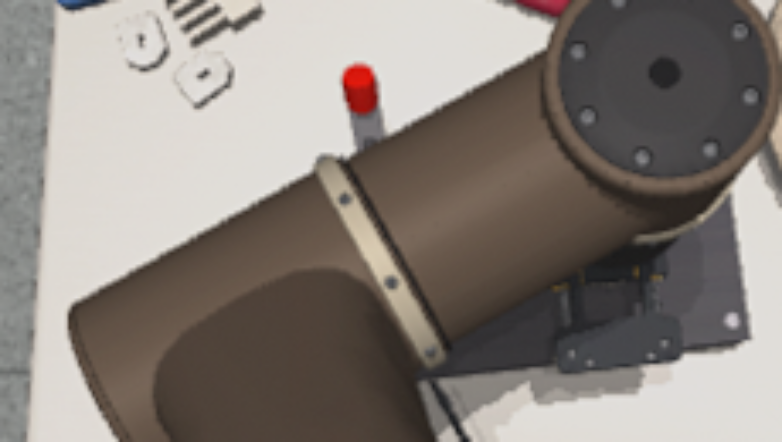

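The arm hides the plate from the top camera; the red grip at (360, 88) hasn't moved. I'll lift 0.5 mm to stop rubbing the ledge, push on, and check with the scene camera.

Call:
servo_tool --moves '[[12, [-3, 0, -0.6], [0, 0, 0]], [12, [-7, 0, -0.6], [0, 0, 0]], [12, [-11, 0, -0.6], [0, 0, 0]], [12, [-15, 0, -0.6], [0, 0, 0]], [12, [-19, 0, -0.6], [0, 0, 0]], [12, [-23, 0, -0.6], [0, 0, 0]], [12, [-27, 0, -0.6], [0, 0, 0]], [12, [-27, 0, -0.6], [0, 0, 0]]]'

```text
clock: 8.95
ee_pos: [0.5209, 0.1121, 0.0482]
ee_rot: [-3.141, 0.0, -1.453]
contact_force: [0.7, 0.4, -0.3]
finger_gap: 0.0117
grasp_force: 0.0
```

```bash
python3 go.py 3 20 48.2 -90
cat > blue.py <<'E'
from h import *
from go import tojig
import sys
n=sys.argv[1]; c=cam(n); p,d=ctrl.read_camera(n); np.savez('last_%s.npz'%n,p=p,d=d); P=tojig(cloud(c,d))
hsv=cv2.cvtColor(p,cv2.COLOR_RGB2HSV)
q=tojig(ray(c,np.stack(np.meshgrid(range(640),range(400)),-1).reshape(-1,2),.051)).reshape(400,640,3)
box=(q[...,0]>-80)&(q[...,0]<60)&(q[...,1]>-60)&(q[...,1]<230)
m=((hsv[...,0]>95)&(hsv[...,0]<130)&(hsv[...,1]>120)&box).astype(np.uint8); print('bluepx',m.sum())
if m.sum()>30:
    ct=max(cv2.findContours(m,0,1)[0],key=cv2.contourArea); w=q[ct[:,0,1],ct[:,0,0]]
    r=cv2.minAreaRect(w[:,:2].astype(np.float32)); print(r,cv2.boxPoints(r).round(1).tolist()); print('depth pts',np.percentile(P[m>0],[2,50,98],axis=0).round(1).tolist())
E
python3 blue.py scene
```

```text
t 8.95 jig [  3.1 -11.8  48.2] relyaw -90.16 F jig [ 0.77  0.33 -0.29] joints [ 0.58  0.32 -0.52 -0.   -0.73 -0.46] gap 11.7
[3.0, 20.0, 48.2, -90.0] shift [-31.8   0.2   0.1] turn [-0.02  0.02 -0.16]
bluepx 145
((-3.544097900390625, 120.95796203613281), (74.3748779296875, 24.454612731933594), 6.486571788787842) [[-41.900001525878906, 128.89999389648438], [-39.099998474121094, 104.5999984741211], [34.79999923706055, 113.0], [32.0, 137.3000030517578]]
depth pts [[-92.8, 22.8, 43.2], [-9.1, 121.9, 49.0], [31.9, 135.3, 153.3]]
```

Run:
```python
from h import *
p=np.load('last_scene.npz')['p']; cv2.imwrite('pics/s2.png',cv2.resize(p[135:295,220:420],None,fx=3.7,fy=3.7,interpolation=cv2.INTER_CUBIC)[:,:,::-1])
```

```text
(no output)
```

View pics/s2.png

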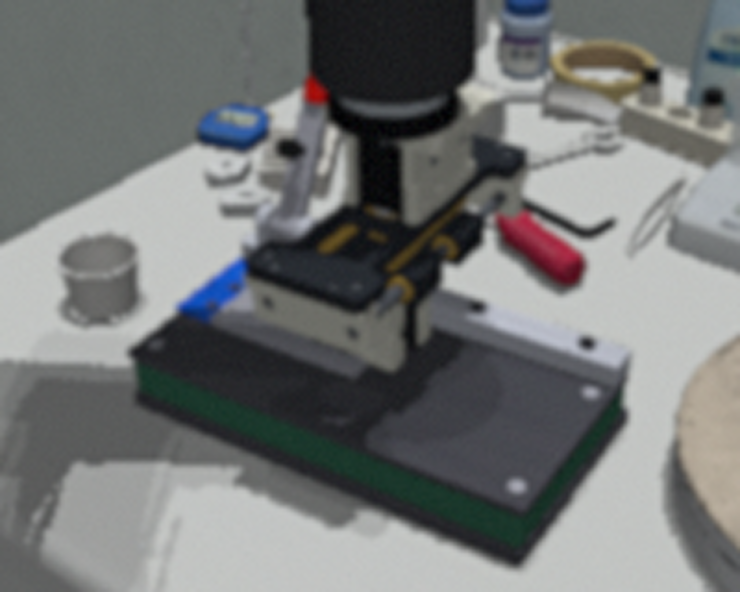

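The scene crop shows the plate's near edge running (185, 308) to (365, 375). That is parallel to the fence, and the blue strip is nearing the left end. I'll push the remaining ~39 mm.

Call:
servo_tool --moves '[[12, [-4, 0, 0], [0, 0, 0]], [12, [-8, 0, 0], [0, 0, 0]], [12, [-12, 0, 0], [0, 0, 0]], [12, [-16, 0, 0], [0, 0, 0]], [12, [-20, 0, 0], [0, 0, 0]], [12, [-24, 0, 0], [0, 0, 0]], [12, [-28, 0, 0], [0, 0, 0]], [12, [-31, 0, 0], [0, 0, 0]]]'

```text
clock: 9.8
ee_pos: [0.5172, 0.1425, 0.0483]
ee_rot: [3.142, -0.0, -1.453]
contact_force: [-0.2, -1.8, -0.3]
finger_gap: 0.0121
grasp_force: 0.8
```

Call:
servo_tool --moves '[[12, [-3, 0, 0], [0, 0, 0]], [12, [-6, 0, 0], [0, 0, 0]], [12, [-8, 0, 0], [0, 0, 0]], [12, [-8, 0, 0], [0, 0, 0]], [12, [-8, 0, 0], [0, 0, 0]]]'

```text
clock: 10.3
ee_pos: [0.5164, 0.1503, 0.0483]
ee_rot: [-3.141, 0.0, -1.454]
contact_force: [-0.1, -0.3, -0.4]
finger_gap: 0.0121
grasp_force: 0.0
```

```bash
python3 go.py 3 20 48.2 -90;python3 blue.py scene
```

```text
t 10.3 jig [ 3.3 26.7 48.3] relyaw -90.18 F jig [-0.08 -0.27 -0.41] joints [ 0.65  0.32 -0.51 -0.   -0.74 -0.53] gap 12.1
[3.0, 20.0, 48.2, -90.0] shift [6.7 0.3 0.1] turn [-0.02  0.02 -0.18]
bluepx 105
((-5.348470687866211, 157.76571655273438), (25.35959243774414, 62.67572021484375), 88.30810546875) [[-37.0, 146.0], [25.600000381469727, 144.1999969482422], [26.399999618530273, 169.5], [-36.29999923706055, 171.39999389648438]]
depth pts [[-86.0, 70.6, 45.8], [-12.3, 161.9, 49.0], [19.4, 174.5, 136.0]]
```

Now I'll retreat, rise, turn back square and look.

Call:
servo_tool --moves '[[12, [6, 0, 0], [0, 0, 0]], [12, [12, 0, 0], [0, 0, 0]], [12, [14, 0, -30], [0, 0, 0]], [20, [14, 0, -65], [0, 0, 0]], [40, [14, 20, -85], [0, 0, -8.5]], [40, [10, 45, -85], [0, 0, -17]], [40, [0, 70, -85], [0, 0, -25]], [40, [-20, 90, -85], [0, 0, -33]]]'

```text
clock: 11.15
ee_pos: [0.4234, 0.1581, 0.1334]
ee_rot: [-3.141, 0.0, -0.874]
contact_force: [0.7, 1.4, -0.2]
finger_gap: 0.0396
grasp_force: 0.0
```

```bash
python3 go.py -85 90 120 0
```

```text
t 11.15 jig [-88.2  45.6 133.4] relyaw -56.97 F jig [ 0.86  1.27 -0.22] joints [ 0.8   0.08 -0.59 -0.   -0.9  -0.1 ] gap 39.6
[-85.0, 90.0, 120.0, 0.0] shift [-35.5 -26.9  13.4] turn [-2.000e-02  1.000e-02 -5.697e+01]
```

Call:
servo_tool --moves '[[40, [-5, -4, 3], [0, 0, -8.5]], [40, [-12, -9, 6], [0, 0, -17]], [40, [-18, -14, 9], [0, 0, -25.5]], [40, [-24, -18, 13], [0, 0, -34]], [40, [-30, -23, 13], [0, 0, -42.5]], [40, [-35, -27, 13], [0, 0, -51]], [40, [-35, -27, 13], [0, 0, -57]], [40, [-35, -27, 13], [0, 0, -57]]]'

```text
clock: 11.95
ee_pos: [0.4231, 0.2033, 0.1203]
ee_rot: [-3.142, 0.0, 0.118]
contact_force: [0.2, 0.4, 0.7]
finger_gap: 0.04
grasp_force: 0.0
```

```bash
python3 go.py -65 90 48.2 0; python3 blue.py wrist
python3 - <<'E'
from h import *
p=np.load('last_wrist.npz')['p']; cv2.imwrite('pics/w4.png',p[:,:,::-1])
E
```

```text
t 11.95 jig [-83.1  90.5 120.3] relyaw -0.11 F jig [0.3  0.39 0.68] joints [ 0.87  0.12 -0.58 -0.   -0.87  0.82] gap 40.0
[-65.0, 90.0, 48.2, 0.0] shift [18.1  0.5 72.1] turn [-0.    0.   -0.11]
bluepx 3732
((5.702049255371094, 162.4254608154297), (28.32395362854004, 68.96782684326172), 89.82201385498047) [[-28.799999237060547, 148.39999389648438], [40.099998474121094, 148.1999969482422], [40.20000076293945, 176.5], [-28.700000762939453, 176.6999969482422]]
depth pts [[-27.0, 148.2, 49.8], [9.3, 162.9, 52.5], [39.2, 176.1, 54.2]]
```

View pics/w4.png

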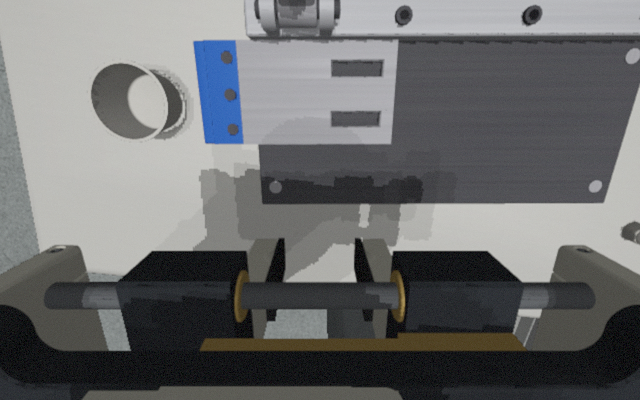

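The wrist view shows the plate flat against the fence at (195–395, 40–145). The whole blue strip, up to column 243, is past the block's left end, which is at column ~260. I'll measure the steel overhang in this same view.

Run:
```python
from h import *
from go import tojig
c=cam('wrist');p=np.load('last_wrist.npz')['p']; g=cv2.cvtColor(p,6).astype(float)
for r in (150,160,170,180,190,198): 
    k=240+np.argmin(np.gradient(g[r,240:285])); print('blockend',r,k,tojig(ray(c,(k,r),.045))[0].round(1))
b=p[...,2].astype(float)-p[...,0]
for r in (55,80,105,130): 
    k=225+np.argmin(np.gradient(b[r,225:260])); print('strip',r,k,tojig(ray(c,(k,r),.051))[0].round(1))
for r in (55,90,135):
    k=380+np.argmin(np.gradient(g[r,380:410])); print('rightend',r,k,tojig(ray(c,(k,r),.051))[0].round(1))
for k in (220,260,300,380):
    q=[tojig(ray(c,(k,r),.051))[0] for r in (30+int(np.argmax(np.abs(np.gradient(g[30:50,k])))),130+int(np.argmin(np.gradient(g[130:155,k]))))]; print(k,np.round(q,1).tolist())
```

```text
blockend 150 258 [-34.9 138.1  45. ]
blockend 160 259 [-42.8 137.8  45. ]
blockend 170 246 [-50.7 148.7  45. ]
blockend 180 260 [-59.  138.2  45. ]
blockend 190 261 [-67.3 137.9  45. ]
blockend 198 261 [-74.1 138.4  45. ]
strip 55 236 [ 31.6 147.5  51. ]
strip 80 238 [ 15.5 147.5  51. ]
strip 105 240 [ -1.4 147.6  51. ]
strip 130 242 [-19.1 147.7  51. ]
rightend 55 397 [30.8 36.3 51. ]
rightend 90 394 [ 8.1 36.8 51. ]
rightend 135 391 [-23.5  36.8  51. ]
220 [[41.0, 157.5, 51.0], [-19.0, 164.0, 51.0]]
260 [[43.2, 130.1, 51.0], [-29.5, 135.0, 51.0]]
300 [[40.6, 103.0, 51.0], [-29.7, 104.9, 51.0]]
380 [[40.8, 48.5, 51.0], [-30.2, 44.6, 51.0]]
```

Steel overhang is about 8–9 mm, within 0–15, and the plate is square. One light press from the front will confirm it is seated.

Call:
servo_tool --moves '[[40, [18, 0, 30], [0, 0, 0]], [40, [18, 0, 60], [0, 0, 0]], [40, [18, 0, 71.5], [0, 0, 0]], [40, [20, 0, 71.5], [0, 0, 0]], [40, [28, 0, 71.5], [0, 0, 0]], [40, [36, 0, 71.5], [0, 0, 0]], [40, [40, 0, 71.5], [0, 0, 0]], [40, [42, 0, 71.5], [0, 0, 0]]]'

```text
clock: 12.8
ee_pos: [0.4657, 0.2089, 0.0495]
ee_rot: [-3.141, -0.001, 0.117]
contact_force: [0.3, 0.9, -1.2]
finger_gap: 0.0399
grasp_force: 0.0
```

Call:
servo_tool --moves '[[40, [0.7, 0, 0], [0, 0, 0]], [40, [1.4, 0, 0], [0, 0, 0]], [40, [1.4, 0, 0], [0, 0, 0]]]'

```text
clock: 13.1
ee_pos: [0.466, 0.2086, 0.0488]
ee_rot: [-3.142, -0.0, 0.117]
contact_force: [-0.1, 0.1, -0.3]
finger_gap: 0.0398
grasp_force: 0.0
```

```bash
python3 go.py
```

```text
t 13.1 jig [-39.8  90.6  48.8] relyaw -0.18 F jig [-0.07  0.06 -0.28] joints [ 0.81  0.28 -0.57 -0.   -0.72  0.88] gap 39.8
```

Call:
servo_tool --moves '[[40, [0.6, 0, 0.5], [0, 0, 0.2]], [40, [1.2, 0, 0.5], [0, 0, 0.2]], [40, [1.2, 0, 0.5], [0, 0, 0.2]]]'

```text
clock: 13.4
ee_pos: [0.4668, 0.2086, 0.0482]
ee_rot: [3.141, 0.001, 0.114]
contact_force: [-2.9, -0.1, 2.8]
finger_gap: 0.0398
grasp_force: 2.3
```

Call:
servo_tool --moves '[[40, [0.4, 0, 0], [0, 0, 0]], [40, [0.8, 0, 0], [0, 0, 0]]]'

```text
clock: 13.6
ee_pos: [0.4671, 0.2085, 0.0481]
ee_rot: [3.141, 0.002, 0.114]
contact_force: [-7.8, 1.9, 5.6]
finger_gap: 0.0395
grasp_force: 4.8
```

It stops at once, so it is seated. I'll back off, rise, and go over the presser to behind it with closed fingers.

Call:
servo_tool --moves '[[40, [-8, 0, 0], [0, 0, 0]], [40, [-15, 0, 0], [0, 0, 0]], [20, [-18, 0, -45], [0, 0, 0]], [0, [-18, 0, -95], [0, 0, 0]], [0, [-18, 0, -140], [0, 0, 0]], [0, [-18, 0, -182], [0, 0, 0]], [0, [-18, 0, -190], [0, 0, 0]], [0, [-18, 0, -190], [0, 0, 0]]]'

```text
clock: 14.4
ee_pos: [0.4506, 0.2074, 0.24]
ee_rot: [-3.139, -0.004, 0.114]
contact_force: [-0.5, 0.3, -0.4]
finger_gap: 0.0018
grasp_force: 0.0
```

```bash
python3 go.py 145 105 235 0 145 105 150 0; python3 blue.py top
```

```text
t 14.4 jig [-55.2  91.3 240. ] relyaw -0.38 F jig [-0.51  0.38 -0.38] joints [ 0.83  0.05 -0.35  0.   -1.16  0.86] gap 1.8
[145.0, 105.0, 235.0, 0.0] shift [200.1 -15.    5.8] turn [-0.16 -0.2  -0.37]
[145.0, 105.0, 150.0, 0.0] shift [199.8 -14.8  90.8] turn [-0.16 -0.2  -0.37]
bluepx 0
```

Call:
servo_tool --moves '[[0, [40, -3, 2], [0, 0, 0]], [0, [80, -6, 2], [0, 0, 0]], [0, [125, -9, 2], [0, 0, 0]], [0, [170, -13, 3], [0, 0, 0]], [0, [200, -15, 5], [0, 0, 0]], [0, [200, -15, 5], [0, 0, 0]], [0, [200, -15, 5], [0, 0, 0]]]'

```text
clock: 15.15
ee_pos: [0.6466, 0.2438, 0.2296]
ee_rot: [3.139, 0.005, 0.113]
contact_force: [-0.9, 0.6, 0.5]
finger_gap: 0.0006
grasp_force: 0.0
```

```bash
python3 go.py 145 105 150 0
```

```text
t 15.15 jig [143.7 103.9 229.6] relyaw -0.44 F jig [-0.77  0.73  0.5 ] joints [ 0.64  0.39  0.06 -0.   -1.25  1.04] gap 0.6
[145.0, 105.0, 150.0, 0.0] shift [ 1.7 -1.3 79.6] turn [ 0.13  0.27 -0.44]
```

Call:
servo_tool --moves '[[0, [1, -1, 30], [0, 0, 0]], [0, [1, -1, 60], [0, 0, 0]], [0, [1, -1, 79], [0, 0, 0]], [0, [-5, -1, 79], [0, 0, 0]], [0, [-11, -1, 79], [0, 0, 0]], [0, [-16, -1, 79], [0, 0, 0]], [0, [-20, -1, 79], [0, 0, 0]], [0, [-20, -1, 79], [0, 0, 0]]]'

```text
clock: 15.95
ee_pos: [0.6271, 0.2435, 0.1559]
ee_rot: [-3.14, -0.002, 0.114]
contact_force: [1.0, -0.2, 0.3]
finger_gap: 0.0008
grasp_force: 0.0
```

```bash
python3 go.py 45 105 155 0
```

```text
t 15.95 jig [124.3 105.9 155.9] relyaw -0.36 F jig [ 0.95 -0.29  0.27] joints [ 0.66  0.4  -0.09  0.   -1.08  1.03] gap 0.8
[45.0, 105.0, 155.0, 0.0] shift [-79.3   1.4   0.7] turn [-0.07 -0.12 -0.36]
```

Call:
servo_tool --moves '[[0, [-5, 0.5, 0], [0, 0, 0]], [0, [-10, 0.5, 0], [0, 0, 0]], [0, [-15, 0.5, 0], [0, 0, 0]], [0, [-20, 0.5, 0], [0, 0, 0]], [0, [-25, 0.5, 0], [0, 0, 0]], [0, [-30, 0.5, 0], [0, 0, 0]], [0, [-35, 0.5, 0], [0, 0, 0]], [0, [-40, 0.5, 0], [0, 0, 0]]]'

```text
clock: 16.75
ee_pos: [0.5869, 0.2379, 0.154]
ee_rot: [3.141, 0.001, 0.114]
contact_force: [0.4, 1.0, 0.3]
finger_gap: 0.0003
grasp_force: 0.3
```

Call:
servo_tool --moves '[[0, [-5, 0, 0], [0, 0, 0]], [0, [-10, 0, 0], [0, 0, 0]], [0, [-15, 0, 0], [0, 0, 0]], [0, [-20, 0, 0], [0, 0, 0]], [0, [-25, 0, 0], [0, 0, 0]], [0, [-30, 0, 0], [0, 0, 0]], [0, [-34, 0, 0], [0, 0, 0]], [0, [-38, 0, 0], [0, 0, 0]]]'

```text
clock: 17.55
ee_pos: [0.5493, 0.2337, 0.1542]
ee_rot: [3.142, 0.0, 0.114]
contact_force: [-0.6, 0.1, -1.0]
finger_gap: 0.0
grasp_force: 0.0
```

```bash
python3 go.py
python3 - <<'E'
from h import *
from go import tojig
for n in ('scene',):
    c=cam(n); p,d=ctrl.read_camera(n); np.savez('last_scene.npz',p=p,d=d); P=tojig(cloud(c,d)); hs=cv2.cvtColor(p,41)
    m=((hs[...,0]<8)|(hs[...,0]>172))&(hs[...,1]>150)&(hs[...,2]>100)&(abs(P[...,1]-105)<40)&(P[...,2]>40)&(P[...,0]<130); print(m.sum(),np.median(P[m],0))
E
```

```text
t 17.55 jig [ 46.  105.5 154.2] relyaw -0.38 F jig [-0.57  0.22 -1.03] joints [ 0.73  0.29 -0.26 -0.   -1.02  0.96] gap 0.0
48 [ 12.12749886  96.80214616 179.06544803]
```

The grip is past the upright and sinking. I'll back away and wait.

Call:
servo_tool --moves '[[0, [10, 0, 0], [0, 0, 0]], [0, [25, 0, 0], [0, 0, 0]], [0, [30, 0, -20], [0, 0, 0]], [0, [30, 0, -50], [0, 0, 0]], [0, [30, 0, -85], [0, 0, 0]], [0, [30, 0, -110], [0, 0, 0]], [0, [30, 0, -110], [0, 0, 0]], [0, [30, 0, -110], [0, 0, 0]]]'

```text
clock: 18.4
ee_pos: [0.5802, 0.2374, 0.2647]
ee_rot: [-3.141, -0.001, 0.113]
contact_force: [-1.2, 0.6, -0.1]
finger_gap: 0.0005
grasp_force: 0.0
```

Call:
servo_tool --moves '[[0, [0, 30, 0], [0, 0, 0]], [0, [0, 60, 0], [0, 0, 0]], [0, [0, 100, 0], [0, 0, 0]], [0, [0, 140, 0], [0, 0, 0]], [0, [0, 180, 0], [0, 0, 0]], [0, [0, 220, 0], [0, 0, 0]], [0, [0, 220, 0], [0, 0, 0]], [0, [0, 220, 0], [0, 0, 0]]]'

```text
clock: 19.2
ee_pos: [0.6043, 0.0174, 0.2629]
ee_rot: [3.141, 0.002, 0.111]
contact_force: [-0.3, -0.1, 0.1]
finger_gap: 0.0005
grasp_force: 0.0
```

Call:
servo_tool --moves '[[0, [0, 0, 0], [0, 0, 0]], [0, [0, 0, 0], [0, 0, 0]], [0, [0, 0, 0], [0, 0, 0]], [0, [0, 0, 0], [0, 0, 0]], [0, [0, 0, 0], [0, 0, 0]], [0, [0, 0, 0], [0, 0, 0]], [0, [0, 0, 0], [0, 0, 0]], [0, [0, 0, 0], [0, 0, 0]]]'

```text
clock: 20.0
ee_pos: [0.6046, 0.0186, 0.2643]
ee_rot: [-3.142, -0.0, 0.114]
contact_force: [-0.4, -0.3, 0.6]
finger_gap: 0.0005
grasp_force: 0.0
```

```bash
python3 go.py; python3 blue.py scene; python3 blue.py top
python3 - <<'E'
from h import *
from go import tojig
ims=[]
for n in ('scene','top'):
    z=np.load('last_%s.npz'%n); c=cam(n); p=z['p']; P=tojig(cloud(c,z['d'])); hs=cv2.cvtColor(p,41)
    m=((hs[...,0]<8)|(hs[...,0]>172))&(hs[...,1]>150)&(hs[...,2]>100)&(abs(P[...,1]-105)<40)&(P[...,2]>40)&(P[...,0]<130); print(m.sum(),np.median(P[m],0))
    q=p[150:270,225:425] if n=='scene' else p[145:265,200:400]
    ims.append(cv2.resize(q,None,fx=2.45,fy=2.45,interpolation=cv2.INTER_CUBIC))
cv2.imwrite('pics/end.png',np.vstack(ims)[:,:,::-1])
E
```

```text
t 20.0 jig [  74.9 -114.6  264.3] relyaw -0.38 F jig [-0.45 -0.24  0.55] joints [ 0.35  0.22 -0.09 -0.   -1.26  1.33] gap 0.5
bluepx 145
((-0.538970947265625, 158.0098876953125), (25.367076873779297, 72.10298156738281), 89.0638198852539) [[-36.79999923706055, 145.89999389648438], [35.29999923706055, 144.6999969482422], [35.70000076293945, 170.10000610351562], [-36.400001525878906, 171.3000030517578]]
depth pts [[-30.1, 145.4, 46.3], [0.4, 159.0, 49.2], [37.0, 172.7, 51.3]]
bluepx 113
((4.197654724121094, 174.67391967773438), (67.22190856933594, 14.141164779663086), 8.864745140075684) [[-30.100000381469727, 176.5], [-27.899999618530273, 162.5], [38.5, 172.89999389648438], [36.29999923706055, 186.8000030517578]]
depth pts [[-95.1, 95.7, 44.2], [-5.5, 172.2, 49.5], [35.1, 177.7, 667.9]]
75 [-54.46235113  97.45918723  84.00633588]
0 [nan nan nan]
  return _methods._mean(a, axis=axis, dtype=dtype,
  ret = um.true_divide(
```

View pics/end.png

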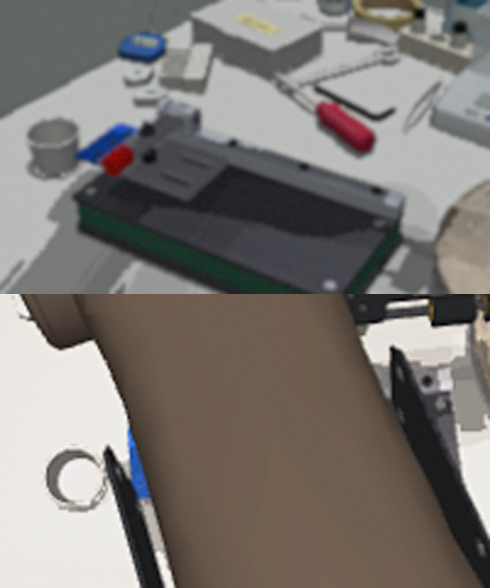

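The scene picture shows the presser down across the plate, with its red grip at (118, 160) in the stacked picture. The blue strip at (108, 140) is still out past the block's end, and the cup is untouched. One short wait, a last check, then hand in.

Call:
servo_tool --moves '[[0, [0, 0, 0], [0, 0, 0]], [0, [0, 0, 0], [0, 0, 0]], [0, [0, 0, 0], [0, 0, 0]], [0, [0, 0, 0], [0, 0, 0]], [0, [0, 0, 0], [0, 0, 0]], [0, [0, 0, 0], [0, 0, 0]], [0, [0, 0, 0], [0, 0, 0]], [0, [0, 0, 0], [0, 0, 0]]]'

```text
clock: 20.9
ee_pos: [0.6045, 0.0186, 0.2643]
ee_rot: [-3.142, -0.0, 0.114]
contact_force: [-0.3, 0.3, 0.2]
finger_gap: 0.0007
grasp_force: 0.0
```

```bash
python3 blue.py scene
python3 - <<'E'
from h import *
from go import tojig
z=np.load('last_scene.npz'); c=cam('scene'); p=z['p']; P=tojig(cloud(c,z['d'])); hs=cv2.cvtColor(p,41)
m=((hs[...,0]<8)|(hs[...,0]>172))&(hs[...,1]>150)&(hs[...,2]>100)&(abs(P[...,1]-105)<40)&(P[...,2]>40)&(P[...,0]<130); r=np.median(P[m],0); print(r)
if 70<r[2]<92 and r[0]<-35: print(ctrl.hand_in())
E
```

```text
bluepx 147
((-0.538970947265625, 158.0098876953125), (25.367076873779297, 72.10298156738281), 89.0638198852539) [[-36.79999923706055, 145.89999389648438], [35.29999923706055, 144.6999969482422], [35.70000076293945, 170.10000610351562], [-36.400001525878906, 171.3000030517578]]
depth pts [[-29.9, 147.4, 46.1], [0.8, 159.0, 49.1], [36.3, 173.2, 51.4]]
[-54.64020852  97.42999214  83.65622954]
the job is handed in; nothing more can be done
None
```

I handed the job in at about 21 s: the plate is flat against the fence with the whole blue strip and about 8 mm of steel past the block's left end, the presser foot is down on it, and I touched nothing else on the table; no verdict came back.

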